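# Find the high spot of a lens cell turning in V-blocks

## Robot

A 6-joint arm with a two-finger parallel gripper is mounted at the origin on a cart in front of the work surface, level with it; the furniture and walls round the work are solid. World frame = base frame: x ahead of the robot, y to its left, z up, the work surface at z = 0. Lengths are in mm, angles in rad, forces in N, time in s.
With the tool pointing down it reaches from about 275 to 1000 mm from the base axis. Payload 8.4 kg.
Tool frame: the origin (TCP) lies at the very end of the fingers, on their centre line; the grasp point (between the pads) lies 19 mm behind it; z points along the fingers, y is the line along which they close (so a half turn about z gives the same grasp; the last joint's range is limited). The gripper opens to 85 mm and grips with 20 to 120 N. Pads are 22 mm wide; open, the fingers measure 114 mm over their backs; the gripper's body (76 mm by 85 mm) begins 54 mm behind the grasp point. The pads swing forward as they close: fully open they stand 13 mm farther back than shut.
Start: joints at [-1.127, 0.353, 1.633, -0, 1.155, -0.002], TCP at [269.486, -563.919, 203.581] pointing down, gripper open.
Joint ranges: [-2.63, 2.63], [-0.92, 2.1], [0.06, 2.66], [-1.3, 4.44], [0, 2.69], [-3.02, 3.02]. Speed limits (rad/s): [2.22, 2.22, 2.79, 3.14, 3.14, 3.14].

## Interface

Orientations are given as [roll, pitch, yaw] about the fixed x, y, z axes, in that order (R = Rz(yaw) Ry(pitch) Rx(roll)).
In Python, from rig import r, vision gives the robot as it stands. The module is installed in compiled form; this text tells all that it offers.
- The arm moves only by the tool play_rows, never from a script. Its argument "steps" is a list of rows, each an object with "delta_pos": the shift along the tool's x, y, z in cm, a list of three; "yaw": the turn about the tool's z in rad; "jaw": the opening in per cent of the stroke, from 0 (shut) to 100 (fully open). A call has exactly 8 rows; each row is the pose to reach, as a shift and turn from the pose commanded when the call began, along the tool's axes at that moment; what a row does not reach only later rows make up. A row lasts 1/10 s, in which the tool goes at most 50 mm and 8.59 degrees, less where a joint would pass 70% of its speed; a pose out of reach is approached as far as the arm can. A call with a gripper value outside its range is refused whole. The fingers move at their own pace and stop on an object; "grip_force" is the grip in N (left out, the last holds). Time passes only in rows, so rows that repeat a pose let the fingers close, or fill a call up. It gives the time, the measured TCP pose, the force, the opening and the grip force at its end, in the units of the state.
- r.sense(): the state, without advancing time (a new reading comes with each control period).
- vision.grab_frame(name): name is "scene" or "top"; returns (picture, depth): 420x560x3 uint8, red, green, blue; 420x560 float32, mm along the optical axis (not along the pixel's ray), 0 where there is no reading.
- vision.calibration(name): a dict with "mtx" (3x3 intrinsics, pixels), "k1" (the pictures are not rectified: a ray, as slopes to the right and down, at radius r is drawn at 1 + k1 r^2 times it, then the intrinsics apply), "extrinsics" (4x4, takes a point from camera to world coordinates). Camera axes: x right, y down, z forward; pixel columns grow to the right and rows downward; lengths in mm; the calibration is good to about 2 mm. A picture is of the moment at which its call begins. calibration takes no time and is no camera call.
- r.sign_off(): hands the job in; it is judged then, once.
Trained networks look in the newest picture that a camera, given by its name, has taken for a name from the list of things; names that differ only in an ending like _2 or _b are one class to them, and where a whole thing is asked for, a point or a joint stands for the part that bears it (a point fixed in the world has none). Each returns a list of dicts, best first, with "conf" (0 to 1); they miss things now and then, are a little off and sometimes report something else, mostly with a low value. They report only what shows in the picture. A call takes as long as a camera call.
- vision.cut_out(camera, thing): "region" (420x560 bool, what is visible of it) and "uv" ([column, row] in pixels, amid what is visible of it).
- vision.landmark_of(camera, thing): "uv" ([column, row] in pixels: a listed point, or the origin of a listed thing).
The state is a dict: "clock": time; "qpos": joint angles; "qvel": joint speeds; "joint_efforts": joint torques, N m; "eef_pos": TCP position; "tcp_rot": TCP orientation; "contact_force": force on the tool from outside, world axes, zero at the start; "wrist_torque": the same for the moment, N m; "opening": opening from 0.0 (shut) to 1.0 (fully open); "grasp_force": force on a finger pad.
Only numpy, scipy, OpenCV 4.12 (cv2) and the standard library are available. Lean on these libraries where they do the work, as an engineer would, in place of code of your own. Each camera call takes 0.05 s, during which the arm holds its last target. There are 200 camera calls.

## Task

The lens cell on the spindle lying in the two V-blocks does not run true. Take the dial indicator by its top knob and lower it gently until the plunger presses on the cell and the needle stands in the green sector, without driving the plunger to its stop; then turn the spindle slowly by its red crank handle, keeping it seated in the V-blocks and never forcing it, find where the cell stands highest under the plunger, and leave it released at that high spot with the plunger still on it. Leave the things round about undisturbed.

Things in the scene. Friction and masses are not known exactly. Their poses are not given: they have to be found in the camera images.
- runout_stand: the runout stand, fixed this time but elsewhere each time: grey base plate 175 x 190 x 14 mm with two steel V-blocks and a 18 mm round steel column 240 mm high. Origin at bench-top height under the middle of the spindle; its y axis runs along the spindle, away from the crank; x points from the spindle to the column (away from the robot), z up. V-blocks 22 mm thick at y = -70 and +70 mm, 56 mm wide, top at z = 89 mm. Column at x = 90, y = 20 mm
- seat (a point): point fixed to the stand, x = 0, y = 20, z = 85 mm: where the spindle axis passes the middle of the lens cell when the spindle is seated in the V-blocks
- spindle: loose steel spindle, 20 mm thick, 186 mm long, 0.9 kg with crank and cell (all turn as one), held in the V-blocks by gravity alone, 1 mm axial play. Origin on its axis, y along it away from the crank, z from the axis to the crank handle. It turns easily (under 5 N at the handle) and stays where left; more force means it is being pressed into the V-blocks or lifted out: 15 N is too much, and lifting falsifies the reading
- cell_centre (a point): point on the spindle's axis at the middle of the lens cell (black round mount 48 mm across and 24 mm wide, brass band). The cell sits 3 mm off the axis in an unknown direction that differs each time, so its top under the plunger stands between 20.6 mm (low) and 26.6 mm (high spot) above the spindle axis as the spindle turns
- handle (a point): middle of the red crank handle: round, 14 mm thick, 36 mm long, parallel to the spindle, free to spin on its pin, 26 mm from the spindle axis (it starts straight above it) and 120 mm from the spindle's origin towards the crank. Held from above with the fingers closing across the spindle it can be led round the whole circle without turning the hand
- knob (a point): middle of the upright black knob on top of the dial indicator: round, 16 mm thick, 33 mm high (point at mid height, 16 mm below its top). It is fixed to the carriage, which slides straight down the column up to 42 mm against about 7 N of friction, pulled or pushed, and stays where it is left; it can be pulled up again. Dial 60 mm across, its face to the robot, centre 55 mm below this point. Over the crank handle the nearest part of the indicator is 110 mm away
- plunger: the indicator's sprung vertical plunger, 6 mm stem with a round steel tip, above the cell; 18 mm of travel, from 0.8 N touching to 3.4 N at full travel, then a hard stop
- plunger_tip (a point): lowest point of the plunger tip; at the start 12 to 24 mm above the cell. It lies 125 mm below the knob point when the plunger is free
- needle (a joint): the red needle on the dial, rad clockwise from six o'clock: 0.3 rad for each mm the plunger is pushed in, 0 when free, 5.4 at the stop. Green sector: 1.5 to 2.7 rad (5 to 9 mm). It rises as the cell stands higher, 1.8 rad between low and high spot
- brown_bottle: brown bottle with white cap, 57 mm thick, 119 mm high, behind the stand; leave alone
- white_pot: white pot with blue lid, 46 mm thick, 56 mm high, behind the stand; leave alone
- spare_lens: black round lens, 47 x 19 mm, in front of the stand; leave alone
- suture_pack: flat packet 55 x 85 x 10 mm on the bench top beyond the crank; leave alone
- model_eye: white model eye on a round foot, 47 x 13 mm, in front of the stand; leave alone

How it is judged:
By the outcome, as a careful person would: the job done as asked, in the order asked, and still so for the second after the job is handed in, with the robot touching nothing.
It also fails if it takes over 64 s, if anything falls off the work surface, if the arm or the gripper's body presses on something with over 40 N, if the wrist force passes 120 N, or if a joint passes its speed limit or range.

## Working session

There is one attempt and no reset: what is moved stays moved. The work goes in short steps, Python scripts to look and compute and a tool call to move; the robot and the scene stay as the last step left them, time stands still between calls to the robot, and variables do not carry over. Pictures are saved under pics/ and viewed, at most 10 in all, crops included, and the job is handed in when it is done.

Besides the shell and the picture viewer there is one more tool, called after "Emit:" by a JSON object that holds its "api" and its "payload". play_rows: Moves the arm, as the interface text tells. Its arguments: {"type":"object","properties":{"steps":{"type":"array"},"grip_force":{"type":"number"}},"required":["steps"]}

```bash
mkdir -p pics; cat > h.py <<'E'
import numpy as np, cv2
from rig import r, vision
def cal(n):
    c=vision.calibration(n); return np.array(c["mtx"]),float(c["k1"]),np.array(c["extrinsics"])
def ray(n,uv):
    K,k1,T=cal(n)
    p=cv2.undistortPoints(np.array([[uv]],float),K,np.array([k1,0,0,0,0.]))[0,0]
    return T[:3,3],T[:3,:3]@np.array([p[0],p[1],1.0])
def proj(n,P):
    K,k1,T=cal(n); Ti=np.linalg.inv(T)
    return cv2.projectPoints(np.atleast_2d(P).astype(float),cv2.Rodrigues(Ti[:3,:3])[0],Ti[:3,3],K,np.array([k1,0,0,0,0.]))[0][:,0]
def tri(a,b):
    (o1,d1),(o2,d2)=a,b
    A=np.stack([d1,-d2],1); s=np.linalg.lstsq(A,o2-o1,rcond=None)[0]
    p,q=o1+s[0]*d1,o2+s[1]*d2
    return (p+q)/2,np.linalg.norm(p-q)
def atz(n,uv,z):
    o,d=ray(n,uv); return o+d*(z-o[2])/d[2]
def save(n,im): cv2.imwrite("pics/"+n+".png",im[:,:,::-1])
E
cat > a.py <<'E'
from h import *
for n in("scene","top"):
    im,d=vision.grab_frame(n); save(n+"0",im); print(n,cal(n)[2].round(2).tolist(),cal(n)[0][0,0])
    np.save(n+"0.npy",d)
for t in("seat","handle","knob","cell_centre","plunger_tip","runout_stand","spindle"):
    L={}
    for n in("scene","top"):
        o=vision.landmark_of(n,t)
        for e in o[:2]: print(t,n,np.round(e["uv"],1),round(e["conf"],2))
        if o: L[n]=ray(n,o[0]["uv"])
    if len(L)==2: print("  ",t,tri(L["scene"],L["top"]))
print(r.sense())
E
python3 a.py
```

```text
scene [[-0.74, -0.42, 0.52, 67.96], [-0.67, 0.47, -0.57, 601.01], [-0.01, -0.78, -0.63, 807.82], [0.0, 0.0, 0.0, 1.0]] 426.73108235629235
top [[-0.01, -1.0, 0.09, 504.33], [-1.0, 0.01, -0.0, -10.35], [-0.0, -0.09, -1.0, 1172.88], [0.0, 0.0, 0.0, 1.0]] 445.36400598573067
seat scene [287.3 270.4] 0.94
seat scene [360.  260.5] 0.29
seat top [226.4 237.8] 0.77
seat top [274.9 178.7] 0.6
   seat (array([510.79767037, 111.57262911,  88.43394382]), np.float64(7.5564382156178))
handle scene [332.7 239.2] 0.64
handle top [286.1 248.7] 0.56
   handle (array([486.19751641, -30.80172408,  99.58658704]), np.float64(0.9718749318023064))
knob scene [286.1 215.1] 0.78
knob top [220.6 239.8] 0.74
   knob (array([509.45473658, 108.12843766, 250.38431485]), np.float64(2.7532961338608706))
cell_centre scene [288. 270.] 0.76
cell_centre top [229.9 238.3] 0.63
cell_centre top [226.7 238.5] 0.24
   cell_centre (array([511.41354681, 105.01360962,  83.58828323]), np.float64(2.9073018998643527))
runout_stand scene [291.6 289.8] 0.69
runout_stand top [236.9 239.1] 0.87
   runout_stand (array([509.51158741,  94
[... 263 characters left out ...]
8, 'qpos': array([-1.12745235e+00,  3.52980142e-01,  1.63340361e+00, -2.50298824e-05,
        1.15520543e+00, -2.40090305e-03]), 'qvel': array([-3.19653149e-04, -1.68159982e-05,  1.12914740e-03,  5.66043329e-04,
        7.34575031e-04, -2.33087458e-03]), 'joint_efforts': array([ 2.13397820e-03, -6.05093551e+01, -3.42432833e+01,  2.76961791e-04,
        9.58987184e-04,  1.79698236e-05]), 'eef_pos': array([ 269.44798553, -563.93466025,  203.59183385]), 'tcp_rot': array([3.14158923e+00, 2.29076037e-05, 4.45754987e-01]), 'contact_force': array([ 0.49584612,  0.34049045, -0.09635395]), 'wrist_torque': array([-0.03105912,  0.03673656,  0.00534966]), 'grasp_force': 0.0, 'opening': 1.00144796439527}
```

View pictures.

```bash
python3 - <<'E'
import cv2
a=cv2.imread("pics/scene0.png")[160:340,200:440]; cv2.imwrite("pics/sc.png",cv2.resize(a,None,fx=3.3,fy=3.3,interpolation=2))
a=cv2.imread("pics/top0.png")[130:310,160:400]; cv2.imwrite("pics/tc.png",cv2.resize(a,None,fx=3.3,fy=3.3,interpolation=2))
E
```

```text
(no output)
```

View pics/sc.png

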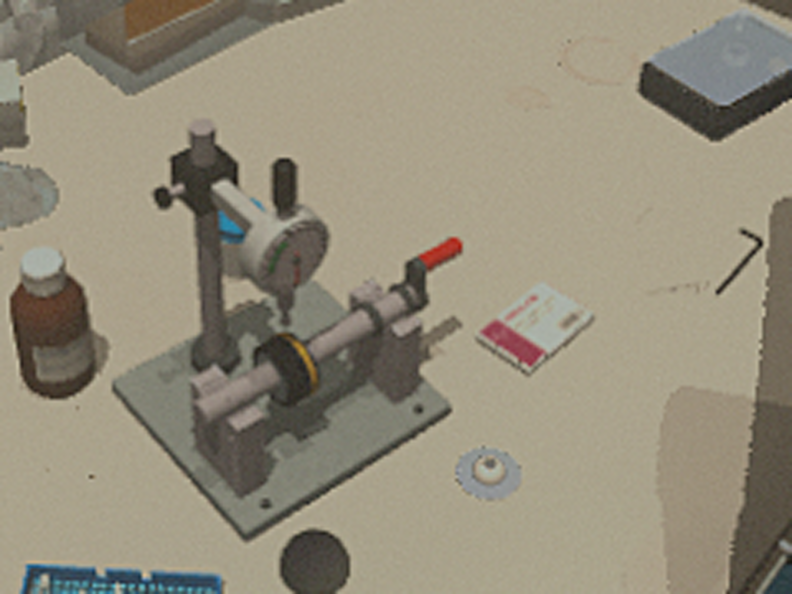

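View pics/tc.png

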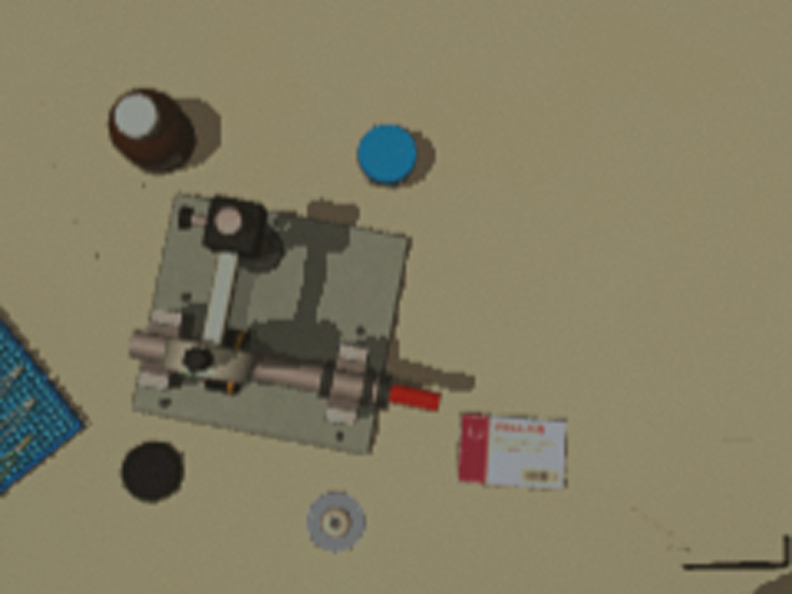

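```bash
cat > b.py <<'E'
from h import *
import sys
for n in("scene","top"): vision.grab_frame(n)
for t in("handle","knob"):
    L={}
    for n in("scene","top"):
        im,d=vision.grab_frame(n)
        o=vision.cut_out(n,t)
        for e in o[:2]:
            m=e["region"]; v,u=np.nonzero(m); print(t,n,np.round(e["uv"],1),round(e["conf"],2),m.sum(),u.min(),u.max(),v.min(),v.max())
        np.save(f"m_{t}_{n}.npy",np.array([e["region"] for e in o[:2]]))
    # red mask
for n in("scene","top"):
    im,d=vision.grab_frame(n); hsv=cv2.cvtColor(im,cv2.COLOR_RGB2HSV)
    m=((hsv[...,0]<8)|(hsv[...,0]>174))&(hsv[...,1]>150)&(hsv[...,2]>90)
    k,lab,st,c=cv2.connectedComponentsWithStats(m.astype(np.uint8))
    for i in range(1,k):
        if st[i,4]>8:
            v,u=np.nonzero(lab==i); z=np.median(d[v,u]); print(n,"red",c[i].round(1),st[i],z)
    if n=="top":
        K,k1,T=cal(n)
    # depth cloud
    v,u=np.mgrid[:420,:560]; K,k1,T=cal(n)
    p=cv2.undistortPoints(np.stack([u.ravel(),v.ravel()],1).astype(float)[:,None],K,np.array([k1,0,0,0,0.]))[:,0]
    P=np.c_[p,np.ones(len(p))]*d.reshape(-1,1); W=(P@T[:3,:3].T+T[:3,3]).reshape(420,560,3); np.save(n+"W.npy",W)
    q=W[(d>0)&(W[...,0]>400)&(W[...,0]<700)&(W[...,1]>-60)&(W[...,1]<220)]
    s=q[(q[:,2]>9)&(q[:,2]<19)]
    if n=="top":
        rc=cv2.minAreaRect(s[:,:2].astype(np.float32)); print("plate",rc)
    hi=q[(q[:,2]>215)]; print("hi",len(hi)); 
    kb=q[(q[:,0]<535)&(q[:,2]>238)]; print("knob pts",len(kb),kb.mean(0),kb.min(0),kb.max(0))
    co=q[(q[:,0]>570)&(q[:,2]>225)]; print("col",len(co),co.mean(0),co.max(0)) if len(co) else 0
    hd=q[(q[:,1]<-12)&(q[:,1]>-60)&(q[:,2]>85)&(q[:,2]<140)]; print("handle pts",len(hd),hd.mean(0),hd.min(0),hd.max(0)) if len(hd) else 0
E
python3 b.py
```

```text
handle scene [332.7 238. ] 0.58 81 328 339 232 241
handle top [283.8 249.6] 0.64 52 279 290 247 252
handle top [254.5 244.1] 0.22 668 199 292 229 254
knob scene [281.4 225.9] 0.68 1067 247 298 207 254
knob top [227.2 221.7] 0.61 709 209 240 190 245
scene red [333.5 236. ] [327 232  13   9  58] 1012.6063
hi 373
knob pts 110 [507.98903318 114.0357829  255.37182223] [502.40885284 104.479221   238.01045548] [517.57951939 119.312855   268.00786935]
col 63 [595.80962215  95.76557361 235.60053573] [606.92867636 102.39280176 242.48211927]
handle pts 66 [481.12381379 -27.54976457 114.98630222] [474.32705961 -44.63444831 103.62383648] [490.72899259 -12.27551506 120.69341521]
top red [21.5 40.5] [19 37  5  6 14] 1180.9452
top red [285.1 250.1] [278 247  15   7  77] 1050.3422
top red [302.9 265.8] [299 256   9  19 124] 1152.0244
plate ((545.4929809570312, 84.99179077148438), (214.84466552734375, 291.40655517578125), 87.37010955810547)
hi 286
knob pts 57 [510.31188269 107.70034417 263.16588265] [503.82841022 101.37800632 240.86370724] [518.16277847 116.76370071 269.1445423 ]
col 63 [597.87653099  91.14948482 239.38259285] [606.47663727  99.81155688 243.40631711]
handle pts 84 [482.8330552  -28.75446206 116.38771083] [474.22640938 -44.16494504 110.56177373] [490.99221131 -13.40810843 121.80452598]
```

Emit:
{"api": "play_rows", "payload": {"steps": [{"delta_pos":[1.0,-1.0,-3],"yaw":0.08,"jaw":50},{"delta_pos":[4,-4,-6],"yaw":0.16,"jaw":50},{"delta_pos":[7,-7,-9],"yaw":0.24,"jaw":50},{"delta_pos":[10,-10,-10],"yaw":0.32,"jaw":50},{"delta_pos":[13.3,-13.3,-10],"yaw":0.4,"jaw":50},{"delta_pos":[16.6,-16.6,-10],"yaw":0.48,"jaw":50},{"delta_pos":[20,-20,-10],"yaw":0.56,"jaw":50},{"delta_pos":[23.4,-23.4,-10],"yaw":0.636,"jaw":50}], "grip_force": 30}}

```text
clock: 2.2
eef_pos: [380.0, -250.2, 303.9]
tcp_rot: [3.141, -0.001, -0.194]
contact_force: [1.1, 0.2, -0.1]
opening: 0.501
grasp_force: 0.0
```

Emit:
{"api": "play_rows", "payload": {"steps": [{"delta_pos":[0.75,-4.7,0],"yaw":0,"jaw":50},{"delta_pos":[1.5,-9.4,0],"yaw":0,"jaw":50},{"delta_pos":[2.25,-14.2,0],"yaw":0,"jaw":50},{"delta_pos":[3.0,-18.9,0],"yaw":0,"jaw":50},{"delta_pos":[3.75,-23.6,0],"yaw":0,"jaw":50},{"delta_pos":[4.5,-28.4,0],"yaw":0,"jaw":50},{"delta_pos":[5.25,-33.5,0],"yaw":0,"jaw":50},{"delta_pos":[6.0,-37.8,0],"yaw":0,"jaw":50}]}}

```text
clock: 3.0
eef_pos: [510.4, 110.4, 303.8]
tcp_rot: [-3.141, -0.001, -0.19]
contact_force: [0.9, -0.9, 0.2]
opening: 0.502
grasp_force: 0.0
```

```bash
python3 - <<'E'
from h import *
s=r.sense(); print(s["clock"],s["eef_pos"].round(1),s["tcp_rot"].round(3),s["contact_force"].round(2))
im,d=vision.grab_frame("scene"); a=im[130:310,200:440]; save("s1",cv2.resize(a,None,fx=3.3,fy=3.3,interpolation=2))
E
```

```text
3.0 [510.4 110.4 303.8] [-3.141e+00 -1.000e-03 -1.900e-01] [ 0.88 -0.94  0.15]
```

View pics/s1.png

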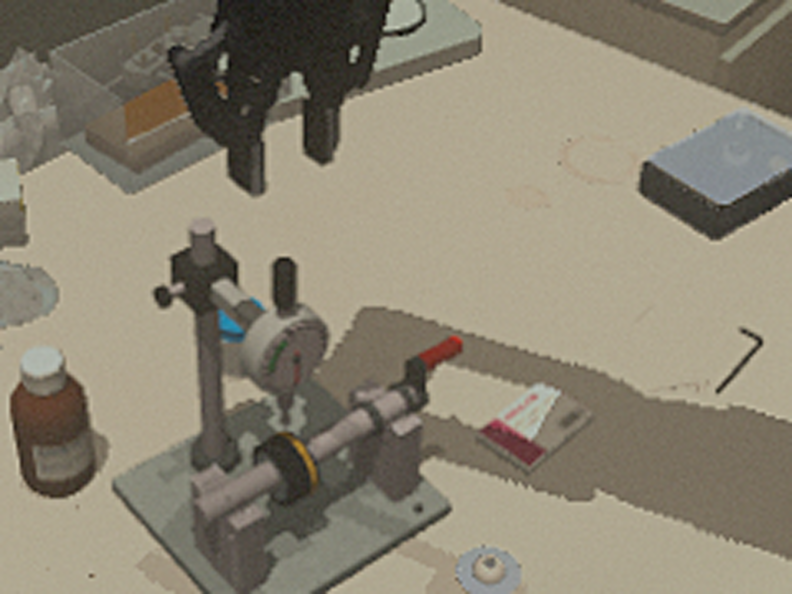

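Emit:
{"api": "play_rows", "payload": {"steps": [{"delta_pos":[0,0.2,2],"yaw":0,"jaw":50},{"delta_pos":[0,0.2,4],"yaw":0,"jaw":50},{"delta_pos":[0,0.2,5.5],"yaw":0,"jaw":50},{"delta_pos":[0,0.2,6.5],"yaw":0,"jaw":50},{"delta_pos":[0,0.2,6.8],"yaw":0,"jaw":50},{"delta_pos":[0,0.2,6.8],"yaw":0,"jaw":30},{"delta_pos":[0,0.2,6.8],"yaw":0,"jaw":10},{"delta_pos":[0,0.2,6.8],"yaw":0,"jaw":10}], "grip_force": 40}}

```text
clock: 3.85
eef_pos: [511.0, 109.8, 236.8]
tcp_rot: [-3.134, -0.002, -0.191]
contact_force: [1.7, 19.0, -4.1]
opening: 0.111
grasp_force: 34.5
```

Emit:
{"api": "play_rows", "payload": {"steps": [{"delta_pos":[0,0,0],"yaw":0,"jaw":10},{"delta_pos":[0,0,0],"yaw":0,"jaw":10},{"delta_pos":[0,0,0.2],"yaw":0,"jaw":10},{"delta_pos":[0,0,0.4],"yaw":0,"jaw":10},{"delta_pos":[0,0,0.6],"yaw":0,"jaw":10},{"delta_pos":[0,0,0.8],"yaw":0,"jaw":10},{"delta_pos":[0,0,1.0],"yaw":0,"jaw":10},{"delta_pos":[0,0,1.0],"yaw":0,"jaw":10}]}}

```text
clock: 4.65
eef_pos: [511.0, 109.8, 227.4]
tcp_rot: [-3.134, -0.002, -0.191]
contact_force: [0.3, 17.5, 2.1]
opening: 0.108
grasp_force: 36.6
```

```bash
cat > n.py <<'E'
from h import *
import sys
def rect(kz,im,N=240,knob=(510,108.3),yaw=-0.19,span=36,off=0):
    # rectified face-on view of dial: u right as seen from the robot (= -stand y), v down; face plane offset off along stand x
    xs=np.array([np.cos(yaw),np.sin(yaw),0]); ys=np.array([-np.sin(yaw),np.cos(yaw),0])
    c=np.array([knob[0],knob[1],kz-55])+off*xs
    g=np.linspace(-span,span,N); a,b=np.meshgrid(g,g)
    P=c-a[...,None]*ys-b[...,None]*np.array([0,0,1])
    uv=proj("scene",P.reshape(-1,3)).reshape(N,N,2).astype(np.float32)
    return cv2.remap(im,uv[...,0],uv[...,1],cv2.INTER_CUBIC)
E
python3 - <<'E'
from n import *
s=r.sense(); print(s["clock"],s["eef_pos"].round(1),s["contact_force"].round(2),s["opening"],s["grasp_force"])
im,d=vision.grab_frame("scene"); np.save("f1.npy",im)
kz=s["eef_pos"][2]+19-3
R=[rect(kz,im,390,off=o) for o in(-16,)]
a=cv2.resize(im[190:270,240:320],(390,390),interpolation=2)
save("d1",np.hstack(R+[a]))
E
```

```text
4.65 [511.  109.8 227.4] [ 0.3  17.47  2.05] 0.10830540247360426 36.64965964487237
```

View pics/d1.png

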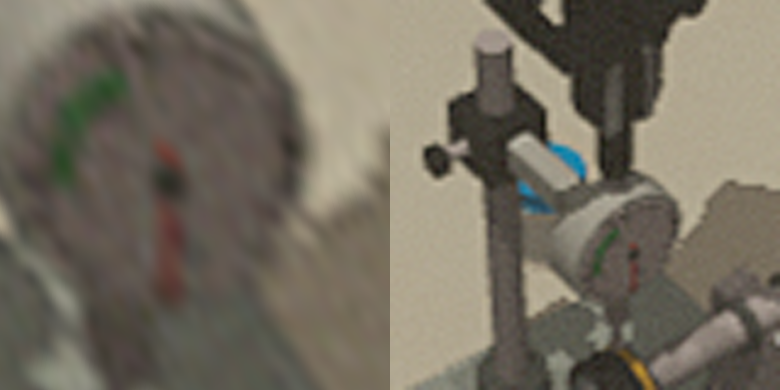

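Emit:
{"api": "play_rows", "payload": {"steps": [{"delta_pos":[0,-0.1,0],"yaw":0,"jaw":10},{"delta_pos":[0,-0.2,0.2],"yaw":0,"jaw":10},{"delta_pos":[0,-0.2,0.35],"yaw":0,"jaw":10},{"delta_pos":[0,-0.2,0.5],"yaw":0,"jaw":10},{"delta_pos":[0,-0.2,0.65],"yaw":0,"jaw":10},{"delta_pos":[0,-0.2,0.8],"yaw":0,"jaw":10},{"delta_pos":[0,-0.2,0.8],"yaw":0,"jaw":10},{"delta_pos":[0,-0.2,0.8],"yaw":0,"jaw":10}]}}

```text
clock: 5.5
eef_pos: [511.0, 109.9, 219.2]
tcp_rot: [-3.137, -0.002, -0.191]
contact_force: [-0.6, 9.1, 2.7]
opening: 0.111
grasp_force: 36.7
```

```bash
cat >> n.py <<'E'
def needle(im,kz,c=None,mm=72/390,knob=(510,108.3)):
    R=rect(kz,im,390,off=-16,knob=knob).astype(float)
    red=np.clip(R[...,0]-np.maximum(R[...,1],R[...,2])-12,0,None)
    g=np.clip(R[...,1]-np.maximum(R[...,0],R[...,2])-8,0,None)
    best=None
    th=np.arange(-0.6,5.8,0.01); rr=np.arange(6,23,0.5)/mm
    cs=[c] if c is not None else [(a,b) for a in range(156,182,2) for b in range(168,194,2)]
    for cx,cy in cs:
        X=cx-np.sin(th)[:,None]*rr; Y=cy+np.cos(th)[:,None]*rr
        s=cv2.remap(red.astype(np.float32),X.astype(np.float32),Y.astype(np.float32),1).sum(1)
        s=np.convolve(s,np.ones(9)/9,'same')
        if best is None or s.max()>best[0]:
            w=np.clip(s-0.5*s.max(),0,None); k=np.abs(th-th[s.argmax()])<0.5
            best=(s.max(),(th*w)[k].sum()/w[k].sum(),(cx,cy))
    v,u=np.nonzero(red>20); 
    return best,R
E
cat > look.py <<'E'
from n import *
import sys
s=r.sense(); print(s["clock"],s["eef_pos"].round(1),s["contact_force"].round(2),s["grasp_force"])
kz=float(sys.argv[1]) if len(sys.argv)>1 else s["eef_pos"][2]+16
for i in range(2):
    im,d=vision.grab_frame("scene")
    b,R=needle(im,kz,(168,180)); b2,_=needle(im,kz); print(b,b2)
np.save("last.npy",im); save("last",np.hstack([R.clip(0,255).astype(np.uint8),cv2.resize(im[190:290,240:340],(390,390),interpolation=2)]))
E
python3 -c "
from n import *
im=np.load('f1.npy');print(needle(im,243.4,(168,180))[0],needle(im,243.4)[0])"
python3 look.py
```

```text
(np.float64(662.30859375), np.float64(-0.01695080428284697), (168, 180)) (np.float64(682.5268012152776), np.float64(-0.06153102406633959), (164, 172))
5.5 [511.  109.9 219.2] [-0.56  9.06  2.66] 36.686466126702726
(np.float64(562.4517144097223), np.float64(-0.004815672012205355), (168, 180)) (np.float64(588.4102647569445), np.float64(-0.003736824675999289), (168, 172))
(np.float64(570.5710720486111), np.float64(-0.011353364014560443), (168, 180)) (np.float64(600.6231553819443), np.float64(-0.05655097043568223), (164, 170))
```

Emit:
{"api": "play_rows", "payload": {"steps": [{"delta_pos":[0,-0.1,0],"yaw":0,"jaw":10},{"delta_pos":[0,-0.2,0.1],"yaw":0,"jaw":10},{"delta_pos":[0,-0.2,0.2],"yaw":0,"jaw":10},{"delta_pos":[0,-0.2,0.3],"yaw":0,"jaw":10},{"delta_pos":[0,-0.2,0.4],"yaw":0,"jaw":10},{"delta_pos":[0,-0.2,0.5],"yaw":0,"jaw":10},{"delta_pos":[0,-0.2,0.5],"yaw":0,"jaw":10},{"delta_pos":[0,-0.2,0.5],"yaw":0,"jaw":10}]}}

```text
clock: 6.4
eef_pos: [511.0, 110.1, 213.2]
tcp_rot: [-3.141, -0.001, -0.19]
contact_force: [-2.0, 1.9, 4.8]
opening: 0.107
grasp_force: 37.6
```

```bash
python3 look.py
```

```text
6.4 [511.  110.1 213.2] [-1.98  1.87  4.8 ] 37.59250891394913
(np.float64(1507.7218967013887), np.float64(1.141509517800991), (168, 180)) (np.float64(1616.091796875), np.float64(1.0405067428174652), (174, 168))
(np.float64(1577.5677083333333), np.float64(1.1365145489966277), (168, 180)) (np.float64(1673.0300564236109), np.float64(1.0597840421165552), (174, 170))
```

Emit:
{"api": "play_rows", "payload": {"steps": [{"delta_pos":[0,0,0],"yaw":0,"jaw":10},{"delta_pos":[0,0,0.1],"yaw":0,"jaw":10},{"delta_pos":[0,0,0.2],"yaw":0,"jaw":10},{"delta_pos":[0,0,0.3],"yaw":0,"jaw":10},{"delta_pos":[0,0,0.33],"yaw":0,"jaw":10},{"delta_pos":[0,0,0.33],"yaw":0,"jaw":10},{"delta_pos":[0,0,0.33],"yaw":0,"jaw":10},{"delta_pos":[0,0,0.33],"yaw":0,"jaw":10}]}}

```text
clock: 7.3
eef_pos: [511.0, 110.1, 209.9]
tcp_rot: [-3.141, -0.001, -0.19]
contact_force: [-1.4, 2.4, 6.0]
opening: 0.109
grasp_force: 37.8
```

```bash
python3 look.py
```

```text
7.3 [511.  110.1 209.9] [-1.36  2.4   6.  ] 37.84146924270317
(np.float64(967.3433159722222), np.float64(2.05304771231586), (168, 180)) (np.float64(1129.9123263888887), np.float64(2.1135394966210805), (180, 192))
(np.float64(994.5878906249999), np.float64(2.0498668303261076), (168, 180)) (np.float64(1150.6605902777778), np.float64(2.1120387040789685), (180, 192))
```

View pics/last.png

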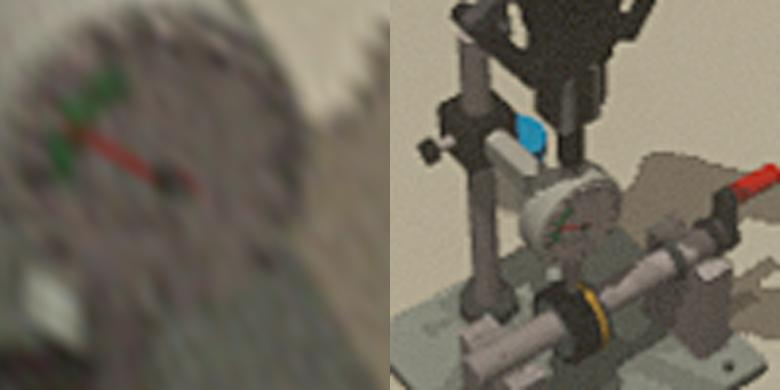

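Emit:
{"api": "play_rows", "payload": {"steps": [{"delta_pos":[0,0,0],"yaw":0,"jaw":25},{"delta_pos":[0,0,0],"yaw":0,"jaw":40},{"delta_pos":[0,0,0],"yaw":0,"jaw":50},{"delta_pos":[0,0,-1.0],"yaw":0,"jaw":50},{"delta_pos":[0,0,-3.5],"yaw":0,"jaw":50},{"delta_pos":[0,0,-6.5],"yaw":0,"jaw":50},{"delta_pos":[0,0,-8.5],"yaw":0,"jaw":50},{"delta_pos":[0,0,-9],"yaw":0,"jaw":50}]}}

```text
clock: 8.2
eef_pos: [511.8, 110.1, 302.3]
tcp_rot: [-3.14, -0.004, -0.19]
contact_force: [1.2, 0.2, 0.3]
opening: 0.498
grasp_force: 0.0
```

Emit:
{"api": "play_rows", "payload": {"steps": [{"delta_pos":[0,1.5,0],"yaw":-0.14,"jaw":50},{"delta_pos":[0,3.5,0],"yaw":-0.28,"jaw":50},{"delta_pos":[0,6,0],"yaw":-0.42,"jaw":50},{"delta_pos":[-0.1,8.5,0],"yaw":-0.56,"jaw":50},{"delta_pos":[-0.16,11,0],"yaw":-0.7,"jaw":50},{"delta_pos":[-0.16,13,2],"yaw":-0.84,"jaw":50},{"delta_pos":[-0.16,14,5],"yaw":-0.98,"jaw":50},{"delta_pos":[-0.16,14,9],"yaw":-1.12,"jaw":50}]}}

```text
clock: 9.0
eef_pos: [482.9, -28.6, 209.2]
tcp_rot: [3.139, -0.001, 0.934]
contact_force: [0.7, 0.1, -0.6]
opening: 0.501
grasp_force: 0.0
```

Emit:
{"api": "play_rows", "payload": {"steps": [{"delta_pos":[0,0,1],"yaw":-0.12,"jaw":50},{"delta_pos":[0,0,2],"yaw":-0.24,"jaw":50},{"delta_pos":[0,0,3],"yaw":-0.36,"jaw":50},{"delta_pos":[0,0,4.5],"yaw":-0.46,"jaw":50},{"delta_pos":[0,0,4.5],"yaw":-0.46,"jaw":50},{"delta_pos":[0,0,4.5],"yaw":-0.46,"jaw":50},{"delta_pos":[0,0,4.5],"yaw":-0.46,"jaw":50},{"delta_pos":[0,0,4.5],"yaw":-0.46,"jaw":50}]}}

```text
clock: 9.8
eef_pos: [482.8, -27.3, 164.9]
tcp_rot: [3.141, -0.0, 1.388]
contact_force: [0.2, -0.1, -0.4]
opening: 0.498
grasp_force: 0.0
```

```bash
cat > look2.py <<'E'
from n import *
s=r.sense(); print(s["clock"],s["eef_pos"].round(1),s["tcp_rot"].round(3),s["contact_force"].round(2))
im,d=vision.grab_frame("top"); im2,d2=vision.grab_frame("scene")
print(needle(im2,225.9,(168,180))[0])
save("l2",np.hstack([cv2.resize(im[210:290,235:335],(390,312),interpolation=2),cv2.resize(im2[200:280,280:380],(390,312),interpolation=2)]))
E
python3 look2.py
```

```text
9.8 [482.8 -27.3 164.9] [ 3.141 -0.     1.388] [ 0.21 -0.11 -0.44]
(np.float64(1190.3095703125), np.float64(2.0568370005014858), (168, 180))
```

View pics/l2.png

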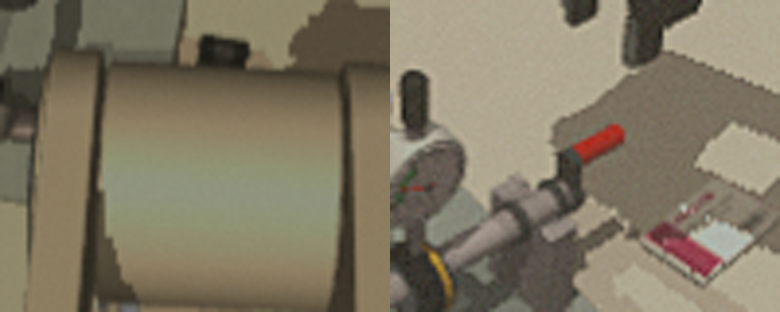

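Emit:
{"api": "play_rows", "payload": {"steps": [{"delta_pos":[0,0,2],"yaw":0,"jaw":50},{"delta_pos":[0,0,4],"yaw":0,"jaw":50},{"delta_pos":[0,0,5.5],"yaw":0,"jaw":50},{"delta_pos":[0,0,6.7],"yaw":0,"jaw":50},{"delta_pos":[0,0,7.2],"yaw":0,"jaw":50},{"delta_pos":[0,0,7.2],"yaw":0,"jaw":40},{"delta_pos":[0,0,7.2],"yaw":0,"jaw":30},{"delta_pos":[0,0,7.2],"yaw":0,"jaw":25}], "grip_force": 20}}

```text
clock: 10.7
eef_pos: [483.0, -27.3, 93.0]
tcp_rot: [3.14, -0.0, 1.39]
contact_force: [-0.5, -0.7, 0.3]
opening: 0.252
grasp_force: 0.0
```

Emit:
{"api": "play_rows", "payload": {"steps": [{"delta_pos":[0,0,0],"yaw":0,"jaw":22},{"delta_pos":[0,0,0],"yaw":0,"jaw":19},{"delta_pos":[0,0,0],"yaw":0,"jaw":17},{"delta_pos":[0,0,0],"yaw":0,"jaw":15},{"delta_pos":[0,0,0],"yaw":0,"jaw":12},{"delta_pos":[0,0,0],"yaw":0,"jaw":10},{"delta_pos":[0,0,0],"yaw":0,"jaw":10},{"delta_pos":[0,0,0],"yaw":0,"jaw":10}]}}

```text
clock: 11.5
eef_pos: [482.5, -27.3, 92.3]
tcp_rot: [-3.142, 0.0, 1.39]
contact_force: [-0.3, -0.0, 0.5]
opening: 0.1
grasp_force: 0.0
```

```bash
python3 look.py 225.9
```

```text
11.5 [482.5 -27.3  92.3] [-0.31 -0.05  0.53] 0.0
(np.float64(1215.2178819444443), np.float64(2.056180168113833), (168, 180)) (np.float64(1354.4259982638887), np.float64(2.118270596821726), (180, 192))
(np.float64(1231.3646918402776), np.float64(2.0555375469863613), (168, 180)) (np.float64(1363.474826388889), np.float64(2.1182605434772164), (180, 192))
```

View pics/last.png

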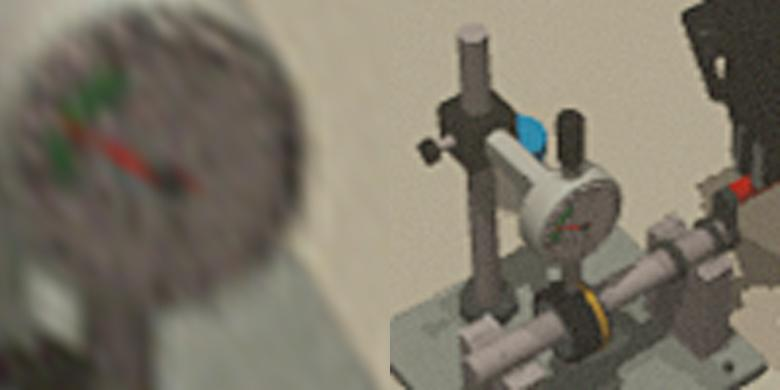

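Emit:
{"api": "play_rows", "payload": {"steps": [{"delta_pos":[0,0,0],"yaw":0,"jaw":9},{"delta_pos":[0,0,0],"yaw":0,"jaw":8},{"delta_pos":[0,0,0],"yaw":0,"jaw":7},{"delta_pos":[0,0,0],"yaw":0,"jaw":6},{"delta_pos":[0,0,0],"yaw":0,"jaw":5},{"delta_pos":[0,0,0],"yaw":0,"jaw":4},{"delta_pos":[0,0,0],"yaw":0,"jaw":4},{"delta_pos":[0,0,0],"yaw":0,"jaw":4}]}}

```text
clock: 12.4
eef_pos: [482.4, -27.3, 92.3]
tcp_rot: [3.142, 0.0, 1.39]
contact_force: [0.0, -0.4, 0.1]
opening: 0.039
grasp_force: 0.0
```

```bash
python3 look.py 225.9
```

```text
12.4 [482.4 -27.3  92.3] [ 0.04 -0.38  0.07] 0.0
(np.float64(1201.5879991319443), np.float64(2.0557198892909856), (168, 180)) (np.float64(1342.9589843749998), np.float64(2.118562865860359), (180, 192))
(np.float64(1227.223849826389), np.float64(2.0540452880480946), (168, 180)) (np.float64(1368.6725260416665), np.float64(2.1321219750226317), (178, 192))
```

```bash
python3 - <<'E'
from h import *
im,d=vision.grab_frame("scene"); im2,d2=vision.grab_frame("top")
print(proj("scene",[[482.4,-27.3,92.3],[482.4,-27.3,111],[482.4,-9,111],[482.4,-45,111]]))
save("z1",np.hstack([cv2.resize(im[190:270,290:370],(400,400),interpolation=2),cv2.resize(im2[200:280,250:330],(400,400),interpolation=2)]))
E
```

```text
[[332.68908341 242.84653795]
 [333.1960249  237.18348922]
 [328.54049774 241.16587335]
 [337.60472843 233.40891638]]
```

View pics/z1.png

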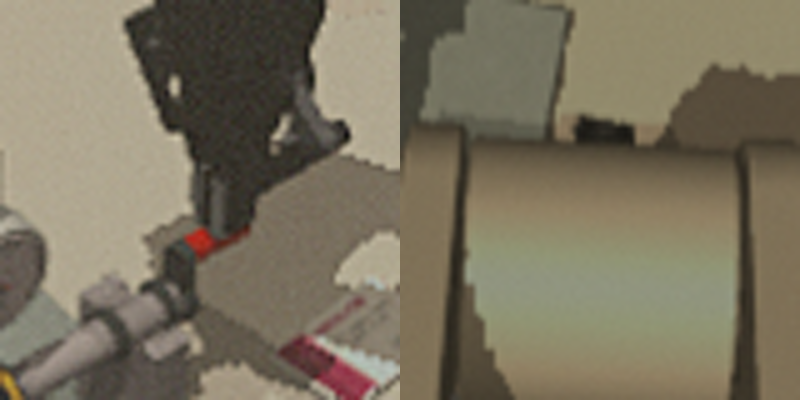

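```bash
python3 - <<'E'
from h import *
im,d=vision.grab_frame("scene"); n="scene"
v,u=np.mgrid[:420,:560]; K,k1,T=cal(n)
p=cv2.undistortPoints(np.stack([u.ravel(),v.ravel()],1).astype(float)[:,None],K,np.array([k1,0,0,0,0.]))[:,0]
W=((np.c_[p,np.ones(len(p))]*d.reshape(-1,1))@T[:3,:3].T+T[:3,3]).reshape(420,560,3)
for vv in range(226,246,1):
    print(vv,[(uu,)+tuple(W[vv,uu].round().astype(int))+tuple(im[vv,uu]//10) for uu in range(329,342,3)] if 0 else " ".join("%d:%d,%d,%d/%d"%(uu,*W[vv,uu],int(im[vv,uu,0])-int(im[vv,uu,1])) for uu in range(328,342,2)))
E
```

```text
226 328:496,-23,141/8 330:487,-17,150/1 332:479,-14,156/6 334:473,-12,161/2 336:468,-13,164/5 338:461,-10,169/4 340:455,-9,174/6
227 328:496,-22,138/7 330:485,-15,149/1 332:479,-13,154/6 334:475,-16,155/5 336:471,-18,155/8 338:461,-11,166/5 340:455,-9,171/8
228 328:496,-22,135/3 330:485,-15,146/2 332:479,-13,151/4 334:475,-16,151/3 336:471,-18,152/5 338:468,-23,151/9 340:455,-10,168/4
229 328:492,-17,138/9 330:485,-15,143/10 332:479,-14,147/0 334:475,-17,147/2 336:470,-18,149/2 338:470,-26,144/3 340:454,-9,165/2
230 328:492,-17,134/6 330:486,-16,138/3 332:480,-16,142/1 334:475,-17,144/4 336:469,-16,149/3 338:467,-21,146/5 340:465,-27,144/-2
231 328:492,-18,131/10 330:484,-14,138/1 332:479,-16,139/6 334:475,-17,141/4 336:468,-15,147/8 338:467,-22,142/7 340:466,-29,138/5
232 328:491,-17,128/4 330:67,601,807/3 332:478,-14,138/5 334:474,-17,139/3 336:470,-19,139/1 338:466,-21,141/6 340:464,-26,138/5
233 328:491,-17,126/9 330:485,-16,130/-1 332:478,-14,135/5 334:474,-17,135/0 336:468,-16,140/1 338:468,-25,134/3 340:467,-31,130/4
234 328:491,-18,121/9 330:485,-17,126/-2 332:477,-14,133/3 3
[... 822 characters left out ...]
1/11 336:536,-124,-1/7 338:530,-125,1/11 340:528,-132,-2/8
241 328:481,-4,115/-10 330:478,-9,113/42 332:542,-113,0/11 334:536,-115,1/10 336:533,-119,0/13 338:528,-123,0/7 340:525,-127,0/9
242 328:479,-3,113/1 330:544,-108,-2/21 332:539,-109,0/8 334:536,-115,-2/10 336:531,-118,-1/7 338:525,-119,1/11 340:522,-124,0/14
243 328:481,-6,107/3 330:541,-104,-1/9 332:536,-105,1/10 334:533,-110,0/10 336:528,-113,0/11 338:524,-117,0/13 340:520,-120,0/10
244 328:479,-4,106/4 330:538,-99,0/14 332:534,-103,0/11 334:529,-105,2/9 336:527,-111,-1/9 338:521,-113,0/7 340:518,-118,0/11
245 328:480,-4,102/1 330:534,-94,2/12 332:67,601,807/10 334:528,-103,0/13 336:525,-109,-2/10 338:519,-110,0/12 340:516,-115,0/9
```

```bash
python3 - <<'E'
from h import *
print((proj("scene",[[510.4,110.4,z] for z in(303.8,315,325,335)])-[200,130])*3.3)
print(proj("scene",[[480,-27,z] for z in(92,111,118,125)]))
im,d=vision.grab_frame("scene"); o=vision.landmark_of("scene","handle"); print(o[:2])
s=r.sense(); print(s["qpos"].round(3),s["eef_pos"],s["opening"])
E
```

```text
[[282.18866323 212.96747485]
 [282.06482279 197.74159912]
 [281.95234689 183.92904646]
 [281.8380372  169.90694769]]
[[333.40221022 243.45582783]
 [333.92673305 237.70169803]
 [334.12259418 235.54641502]
 [334.31988149 233.37176228]]
[{'uv': [286.6, 226.3], 'conf': 0.61}, {'uv': [333.0, 239.7], 'conf': 0.45}]
[-0.06   0.282  2.03   0.     0.829  0.121] [482.44818469 -27.27498244  92.29815178] 0.0374976989883182
```

Emit:
{"api": "play_rows", "payload": {"steps": [{"delta_pos":[0,0,-0.5],"yaw":0,"jaw":20},{"delta_pos":[0,0,-0.5],"yaw":0,"jaw":35},{"delta_pos":[0,0,-0.5],"yaw":0,"jaw":50},{"delta_pos":[0,0,0],"yaw":0,"jaw":50},{"delta_pos":[0,0,0.7],"yaw":0,"jaw":50},{"delta_pos":[0,0,1.4],"yaw":0,"jaw":50},{"delta_pos":[0,0,2.1],"yaw":0,"jaw":50},{"delta_pos":[0,0,2.4],"yaw":0,"jaw":50}]}}

```text
clock: 13.55
eef_pos: [481.8, -27.2, 67.2]
tcp_rot: [-3.14, 0.0, 1.39]
contact_force: [-0.2, 0.4, 0.2]
opening: 0.499
grasp_force: 0.0
```

Emit:
{"api": "play_rows", "payload": {"steps": [{"delta_pos":[0,0,0],"yaw":0,"jaw":40},{"delta_pos":[0,0,0],"yaw":0,"jaw":30},{"delta_pos":[0,0,0],"yaw":0,"jaw":25},{"delta_pos":[0,0,0],"yaw":0,"jaw":20},{"delta_pos":[0,0,0],"yaw":0,"jaw":16},{"delta_pos":[0,0,0],"yaw":0,"jaw":12},{"delta_pos":[0,0,0],"yaw":0,"jaw":10},{"delta_pos":[0,0,0],"yaw":0,"jaw":10}]}}

```text
clock: 14.35
eef_pos: [482.9, -27.3, 68.6]
tcp_rot: [3.141, -0.0, 1.39]
contact_force: [1.8, 0.3, 3.6]
opening: 0.157
grasp_force: 19.6
```

```bash
python3 look.py 225.9; python3 -c "
from h import *
im=np.load('last.npy'); save('z2',np.hstack([cv2.resize(im[190:270,290:370],(400,400),interpolation=2)]))"
```

```text
14.35 [482.9 -27.3  68.6] [1.78 0.34 3.56] 19.626320600509644
(np.float64(1089.5696614583333), np.float64(2.061265079163311), (168, 180)) (np.float64(1280.7375217013887), np.float64(2.1206661405556018), (180, 192))
(np.float64(1104.1751302083333), np.float64(2.0561631238471003), (168, 180)) (np.float64(1298.2958984374998), np.float64(2.1172585383785245), (180, 192))
```

View pics/z2.png

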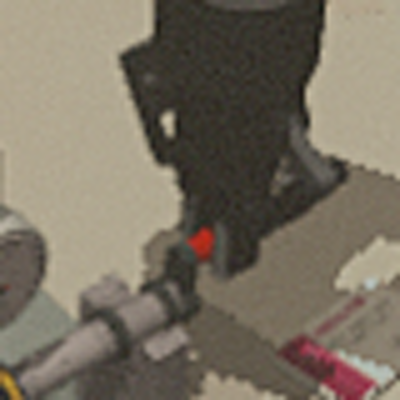

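Emit:
{"api": "play_rows", "payload": {"steps": [{"delta_pos":[0,0.23,0.01],"yaw":0,"jaw":10},{"delta_pos":[0,0.45,0.04],"yaw":0,"jaw":10},{"delta_pos":[0,0.67,0.09],"yaw":0,"jaw":10},{"delta_pos":[0,0.89,0.16],"yaw":0,"jaw":10},{"delta_pos":[0,1.1,0.24],"yaw":0,"jaw":10},{"delta_pos":[0,1.3,0.35],"yaw":0,"jaw":10},{"delta_pos":[0,1.3,0.35],"yaw":0,"jaw":10},{"delta_pos":[0,1.3,0.35],"yaw":0,"jaw":10}]}}

```text
clock: 15.25
eef_pos: [496.7, -29.8, 65.4]
tcp_rot: [3.139, -0.0, 1.39]
contact_force: [2.5, -1.0, 5.8]
opening: 0.154
grasp_force: 19.9
```

```bash
python3 look.py 225.9
```

```text
15.25 [496.7 -29.8  65.4] [ 2.48 -0.98  5.78] 19.909065663814545
(np.float64(1308.9571397569443), np.float64(2.0640261205728163), (168, 180)) (np.float64(1393.3522135416665), np.float64(2.136720362184094), (174, 190))
(np.float64(1294.2150607638887), np.float64(2.065810028333487), (168, 180)) (np.float64(1345.4854600694443), np.float64(2.1271879630370574), (172, 188))
```

Emit:
{"api": "play_rows", "payload": {"steps": [{"delta_pos":[0,0.19,0.05],"yaw":0,"jaw":10},{"delta_pos":[0,0.37,0.16],"yaw":0,"jaw":10},{"delta_pos":[0,0.54,0.31],"yaw":0,"jaw":10},{"delta_pos":[0,0.69,0.48],"yaw":0,"jaw":10},{"delta_pos":[0,0.83,0.66],"yaw":0,"jaw":10},{"delta_pos":[0,0.95,0.85],"yaw":0,"jaw":10},{"delta_pos":[0,0.95,0.85],"yaw":0,"jaw":10},{"delta_pos":[0,0.95,0.85],"yaw":0,"jaw":10}]}}

```text
clock: 16.15
eef_pos: [506.0, -31.5, 56.7]
tcp_rot: [3.139, -0.0, 1.39]
contact_force: [6.1, -1.3, 2.2]
opening: 0.148
grasp_force: 19.7
```

```bash
python3 look.py 225.9
```

```text
16.15 [506.  -31.5  56.7] [ 6.15 -1.31  2.24] 19.664130806922913
(np.float64(943.8968098958331), np.float64(2.314961265262275), (168, 180)) (np.float64(948.7087673611112), np.float64(2.334341430082744), (168, 182))
(np.float64(961.4800347222222), np.float64(2.3128408796989097), (168, 180)) (np.float64(969.2897135416666), np.float64(2.333175621400338), (168, 182))
```

Emit:
{"api": "play_rows", "payload": {"steps": [{"delta_pos":[0,0.24,0.22],"yaw":0,"jaw":10},{"delta_pos":[0,0.33,0.46],"yaw":0,"jaw":10},{"delta_pos":[0,0.4,0.69],"yaw":0,"jaw":10},{"delta_pos":[0,0.46,0.92],"yaw":0,"jaw":10},{"delta_pos":[0,0.49,1.16],"yaw":0,"jaw":10},{"delta_pos":[0,0.5,1.4],"yaw":0,"jaw":10},{"delta_pos":[0,0.5,1.4],"yaw":0,"jaw":10},{"delta_pos":[0,0.5,1.4],"yaw":0,"jaw":10}]}}

```text
clock: 17.05
eef_pos: [509.9, -32.3, 41.9]
tcp_rot: [3.141, -0.0, 1.39]
contact_force: [7.3, -0.1, -0.9]
opening: 0.158
grasp_force: 19.5
```

```bash
python3 look.py 225.9
```

```text
17.05 [509.9 -32.3  41.9] [ 7.3  -0.07 -0.9 ] 19.528180360794067
(np.float64(685.9690755208333), np.float64(2.8012332789122714), (168, 180)) (np.float64(692.8776041666666), np.float64(2.8411272145590187), (164, 178))
(np.float64(722.8763020833331), np.float64(2.8168700649570737), (168, 180)) (np.float64(727.9443359374999), np.float64(2.822698021112344), (166, 176))
```

Emit:
{"api": "play_rows", "payload": {"steps": [{"delta_pos":[0,0.14,0.23],"yaw":0,"jaw":10},{"delta_pos":[0,0.12,0.46],"yaw":0,"jaw":10},{"delta_pos":[0,0.07,0.69],"yaw":0,"jaw":10},{"delta_pos":[0,0.0,0.92],"yaw":0,"jaw":10},{"delta_pos":[0,-0.08,1.13],"yaw":0,"jaw":10},{"delta_pos":[0,-0.19,1.35],"yaw":0,"jaw":10},{"delta_pos":[0,-0.19,1.35],"yaw":0,"jaw":10},{"delta_pos":[0,-0.19,1.35],"yaw":0,"jaw":10}]}}

```text
clock: 17.95
eef_pos: [505.7, -31.7, 28.1]
tcp_rot: [-3.138, 0.0, 1.39]
contact_force: [-5.3, 1.5, 1.2]
opening: 0.154
grasp_force: 19.7
```

```bash
python3 look.py 225.9
```

```text
17.95 [505.7 -31.7  28.1] [-5.25  1.47  1.15] 19.698462188243866
(np.float64(879.9360894097222), np.float64(3.250686886003537), (168, 180)) (np.float64(882.3853081597222), np.float64(3.2717130323776096), (166, 182))
(np.float64(880.7807074652778), np.float64(3.249155653895658), (168, 180)) (np.float64(884.5217013888888), np.float64(3.271567857980664), (166, 182))
```

Emit:
{"api": "play_rows", "payload": {"steps": [{"delta_pos":[0,-0.2,0.14],"yaw":0,"jaw":10},{"delta_pos":[0,-0.34,0.31],"yaw":0,"jaw":10},{"delta_pos":[0,-0.49,0.48],"yaw":0,"jaw":10},{"delta_pos":[0,-0.66,0.63],"yaw":0,"jaw":10},{"delta_pos":[0,-0.84,0.77],"yaw":0,"jaw":10},{"delta_pos":[0,-1.03,0.89],"yaw":0,"jaw":10},{"delta_pos":[0,-1.03,0.89],"yaw":0,"jaw":10},{"delta_pos":[0,-1.03,0.89],"yaw":0,"jaw":10}]}}

```text
clock: 18.85
eef_pos: [497.9, -30.0, 20.2]
tcp_rot: [3.141, -0.0, 1.39]
contact_force: [-3.6, 0.8, 7.1]
opening: 0.154
grasp_force: 20.2
```

```bash
python3 look.py 225.9
```

```text
18.85 [497.9 -30.   20.2] [-3.63  0.83  7.13] 20.177837312221527
(np.float64(898.3433159722222), np.float64(3.506780571698412), (168, 180)) (np.float64(918.2044270833333), np.float64(3.5361414427888036), (162, 188))
(np.float64(858.6074218749999), np.float64(3.523376299964039), (168, 180)) (np.float64(878.8114149305555), np.float64(3.520523504602919), (164, 190))
```

Emit:
{"api": "play_rows", "payload": {"steps": [{"delta_pos":[0,-0.22,-0.02],"yaw":0,"jaw":10},{"delta_pos":[0,-0.44,0.04],"yaw":0,"jaw":10},{"delta_pos":[0,-0.66,0.11],"yaw":0,"jaw":10},{"delta_pos":[0,-0.88,0.16],"yaw":0,"jaw":10},{"delta_pos":[0,-1.1,0.19],"yaw":0,"jaw":10},{"delta_pos":[0,-1.33,0.2],"yaw":0,"jaw":10},{"delta_pos":[0,-1.33,0.2],"yaw":0,"jaw":10},{"delta_pos":[0,-1.33,0.2],"yaw":0,"jaw":10}]}}

```text
clock: 19.75
eef_pos: [483.5, -27.5, 17.6]
tcp_rot: [-3.14, 0.0, 1.39]
contact_force: [0.2, 0.1, -5.5]
opening: 0.154
grasp_force: 19.5
```

```bash
python3 look.py 225.9
```

```text
19.75 [483.5 -27.5  17.6] [ 0.19  0.08 -5.48] 19.47750359773636
(np.float64(1274.0463324652778), np.float64(3.78396737919722), (168, 180)) (np.float64(1287.5224609375), np.float64(3.8537730445973755), (164, 176))
(np.float64(1331.4760199652776), np.float64(3.7789159668942633), (168, 180)) (np.float64(1348.3514539930554), np.float64(3.852869571481489), (162, 178))
```

Emit:
{"api": "play_rows", "payload": {"steps": [{"delta_pos":[0,-0.22,0.04],"yaw":0,"jaw":10},{"delta_pos":[0,-0.45,0.03],"yaw":0,"jaw":10},{"delta_pos":[0,-0.67,-0.02],"yaw":0,"jaw":10},{"delta_pos":[0,-0.89,-0.09],"yaw":0,"jaw":10},{"delta_pos":[0,-1.1,-0.18],"yaw":0,"jaw":10},{"delta_pos":[0,-1.3,-0.28],"yaw":0,"jaw":10},{"delta_pos":[0,-1.3,-0.28],"yaw":0,"jaw":10},{"delta_pos":[0,-1.3,-0.28],"yaw":0,"jaw":10}]}}

```text
clock: 20.65
eef_pos: [471.1, -25.2, 20.7]
tcp_rot: [-3.141, 0.0, 1.39]
contact_force: [-2.2, 0.6, -1.2]
opening: 0.152
grasp_force: 19.9
```

```bash
python3 look.py 225.9
```

```text
20.65 [471.1 -25.2  20.7] [-2.16  0.62 -1.18] 19.92704451084137
(np.float64(1488.8618706597222), np.float64(3.64149438398404), (168, 180)) (np.float64(1555.9191623263891), np.float64(3.691077864674676), (160, 186))
(np.float64(1510.4577907986109), np.float64(3.641452255744109), (168, 180)) (np.float64(1561.9136284722222), np.float64(3.7037056876716803), (160, 184))
```

Emit:
{"api": "play_rows", "payload": {"steps": [{"delta_pos":[0,-0.19,-0.12],"yaw":0,"jaw":10},{"delta_pos":[0,-0.37,-0.26],"yaw":0,"jaw":10},{"delta_pos":[0,-0.54,-0.41],"yaw":0,"jaw":10},{"delta_pos":[0,-0.69,-0.58],"yaw":0,"jaw":10},{"delta_pos":[0,-0.83,-0.76],"yaw":0,"jaw":10},{"delta_pos":[0,-0.95,-0.95],"yaw":0,"jaw":10},{"delta_pos":[0,-0.95,-0.95],"yaw":0,"jaw":10},{"delta_pos":[0,-0.95,-0.95],"yaw":0,"jaw":10}]}}

```text
clock: 21.55
eef_pos: [462.2, -23.6, 30.3]
tcp_rot: [-3.141, -0.0, 1.39]
contact_force: [-3.8, 0.1, 1.6]
opening: 0.153
grasp_force: 20.0
```

```bash
python3 look.py 225.9
```

```text
21.55 [462.2 -23.6  30.3] [-3.82  0.13  1.61] 20.016006231307983
(np.float64(859.591796875), np.float64(3.3526276736531755), (168, 180)) (np.float64(866.5830078124999), np.float64(3.321736198643189), (172, 174))
(np.float64(831.3062065972222), np.float64(3.358590915113765), (168, 180)) (np.float64(844.5635850694443), np.float64(3.308827572663244), (174, 172))
```

Emit:
{"api": "play_rows", "payload": {"steps": [{"delta_pos":[0,-0.13,-0.2],"yaw":0,"jaw":10},{"delta_pos":[0,-0.23,-0.41],"yaw":0,"jaw":10},{"delta_pos":[0,-0.3,-0.63],"yaw":0,"jaw":10},{"delta_pos":[0,-0.35,-0.85],"yaw":0,"jaw":10},{"delta_pos":[0,-0.38,-1.07],"yaw":0,"jaw":10},{"delta_pos":[0,-0.39,-1.3],"yaw":0,"jaw":10},{"delta_pos":[0,-0.39,-1.3],"yaw":0,"jaw":10},{"delta_pos":[0,-0.39,-1.3],"yaw":0,"jaw":10}]}}

```text
clock: 22.45
eef_pos: [459.0, -22.9, 43.5]
tcp_rot: [3.141, -0.0, 1.39]
contact_force: [0.2, 0.2, 2.6]
opening: 0.149
grasp_force: 20.2
```

```bash
python3 look.py 225.9; cat > fit.py <<'E'
import numpy as np, sys
from scipy.optimize import least_squares
# x,z of eef, needle
D=np.array([[482.9,68.6,2.057],[496.7,65.4,2.065],[506,56.7,2.314],[509.9,41.9,2.81],[505.7,28.1,3.25],[497.9,20.2,3.515],[483.5,17.6,3.781],[471.1,20.7,3.641],[462.2,30.3,3.355]]+eval(sys.argv[1]))
xs=(D[:,0])/.984; c=least_squares(lambda p:np.hypot(xs-p[0],D[:,1]-p[1])-26,[491,43]).x
th=np.arctan2(xs-c[0],D[:,1]-c[1]); th=np.where(th<-0.3,th+2*np.pi,th)
print("centre",c,np.degrees(th).round(1))
for free in(0,1):
    f=lambda p:p[0]+(p[2] if free else .9)*np.cos(th-p[1])-D[:,2]
    s=least_squares(f,[2.9,3.3,.9],loss="soft_l1",f_scale=.05); print(s.x,np.degrees(s.x[1]),s.fun.round(3))
E
python3 fit.py "[]"
```

```text
22.45 [459.  -22.9  43.5] [0.2  0.24 2.59] 20.152578949928284
(np.float64(718.4401041666667), np.float64(2.9350960311526806), (168, 180)) (np.float64(721.5559895833333), np.float64(2.924890369842151), (170, 184))
(np.float64(708.6704644097222), np.float64(2.942088451069476), (168, 180)) (np.float64(709.8368055555554), np.float64(2.9656652712710696), (166, 180))
centre [492.39162681  42.81794104] [ -3.6  28.7  57.6  92.  124.4 149.  182.3 211.6 241.1]
[2.86033456 3.24493064 0.9       ] 185.9208306732964 [-0.084 -0.034 -0.012 -0.011  0.039  0.065 -0.022  0.03   0.019]
[2.87069688 3.26965696 0.85166854] 187.33754454206178 [-0.022  0.013  0.012 -0.018  0.008  0.023 -0.062  0.006  0.019]
```

Emit:
{"api": "play_rows", "payload": {"steps": [{"delta_pos":[0,0.01,0.23],"yaw":0,"jaw":10},{"delta_pos":[0,0.04,0.45],"yaw":0,"jaw":10},{"delta_pos":[0,0.08,0.67],"yaw":0,"jaw":10},{"delta_pos":[0,0.15,0.89],"yaw":0,"jaw":10},{"delta_pos":[0,0.23,1.1],"yaw":0,"jaw":10},{"delta_pos":[0,0.33,1.3],"yaw":0,"jaw":10},{"delta_pos":[0,0.45,1.5],"yaw":0,"jaw":10},{"delta_pos":[0,0.59,1.69],"yaw":0,"jaw":10}]}}

```text
clock: 23.35
eef_pos: [464.6, -24.0, 26.2]
tcp_rot: [3.141, -0.0, 1.39]
contact_force: [2.5, -1.4, 5.3]
opening: 0.156
grasp_force: 20.5
```

```bash
python3 look.py 225.9; python3 fit.py "[[459,43.5,2.938]]"
```

```text
23.35 [464.6 -24.   26.2] [ 2.47 -1.39  5.3 ] 20.482991337776184
(np.float64(923.4908854166665), np.float64(3.478789101686408), (168, 180)) (np.float64(958.6471354166665), np.float64(3.440534368811339), (168, 190))
(np.float64(1038.2619357638887), np.float64(3.4817770926680813), (168, 180)) (np.float64(1071.7186414930557), np.float64(3.472130757917496), (166, 188))
centre [492.40480566  42.81560873] [ -3.7  28.7  57.5  92.  124.4 149.  182.4 211.7 241.1 271.5]
[2.86196044 3.24788753 0.9       ] 186.09024752721913 [-0.082 -0.034 -0.013 -0.012  0.038  0.065 -0.021  0.033  0.023 -0.004]
[2.86776088 3.26357689 0.85266511] 186.98918191291065 [-0.027  0.011  0.012 -0.016  0.01   0.025 -0.063  0.002  0.012  0.011]
```

Emit:
{"api": "play_rows", "payload": {"steps": [{"delta_pos":[0,0.2,0.1],"yaw":0,"jaw":10},{"delta_pos":[0,0.4,0.28],"yaw":0,"jaw":10},{"delta_pos":[0,0.62,0.45],"yaw":0,"jaw":10},{"delta_pos":[0,0.85,0.59],"yaw":0,"jaw":10},{"delta_pos":[0,1.08,0.69],"yaw":0,"jaw":10},{"delta_pos":[0,1.3,0.76],"yaw":0,"jaw":10},{"delta_pos":[0,1.52,0.8],"yaw":0,"jaw":10},{"delta_pos":[0,1.7,0.83],"yaw":0,"jaw":10}]}}

```text
clock: 24.25
eef_pos: [480.1, -27.0, 17.4]
tcp_rot: [-3.14, 0.0, 1.39]
contact_force: [-3.2, 0.2, -3.3]
opening: 0.155
grasp_force: 19.7
```

```bash
python3 look.py 225.9
```

```text
24.25 [480.1 -27.   17.4] [-3.25  0.19 -3.29] 19.733644723892212
(np.float64(1195.390842013889), np.float64(3.733548672829715), (168, 180)) (np.float64(1273.6806640625), np.float64(3.774299998621933), (160, 186))
(np.float64(1164.2578124999998), np.float64(3.7602835219996242), (168, 180)) (np.float64(1232.6329210069443), np.float64(3.81509243674136), (158, 186))
```

Emit:
{"api": "play_rows", "payload": {"steps": [{"delta_pos":[0,0.05,0.02],"yaw":0,"jaw":10},{"delta_pos":[0,0.08,0.04],"yaw":0,"jaw":10},{"delta_pos":[0,0.08,0.04],"yaw":0,"jaw":10},{"delta_pos":[0,0.08,0.04],"yaw":0,"jaw":20},{"delta_pos":[0,0.08,0.04],"yaw":0,"jaw":30},{"delta_pos":[0,0.08,0.04],"yaw":0,"jaw":40},{"delta_pos":[0,0.08,0.04],"yaw":0,"jaw":45},{"delta_pos":[0,0.08,0.04],"yaw":0,"jaw":45}]}}

```text
clock: 25.15
eef_pos: [482.0, -27.1, 17.7]
tcp_rot: [3.141, -0.0, 1.39]
contact_force: [0.1, -0.8, 0.2]
opening: 0.45
grasp_force: 0.0
```

```bash
python3 look.py 225.9
```

```text
25.15 [482.  -27.1  17.7] [ 0.08 -0.76  0.2 ] 0.0
(np.float64(1286.9156901041665), np.float64(3.7324259646592863), (168, 180)) (np.float64(1352.357421875), np.float64(3.8160316374115917), (158, 182))
(np.float64(1237.6029730902778), np.float64(3.736379009180457), (168, 180)) (np.float64(1295.367404513889), np.float64(3.7846362168412924), (160, 184))
```

Emit:
{"api": "play_rows", "payload": {"steps": [{"delta_pos":[0,0,-1],"yaw":0,"jaw":45},{"delta_pos":[0,0,-3],"yaw":0,"jaw":45},{"delta_pos":[0,0,-6],"yaw":0,"jaw":45},{"delta_pos":[0,0,-9],"yaw":0,"jaw":45},{"delta_pos":[0,0,-12],"yaw":0,"jaw":45},{"delta_pos":[0,0,-15],"yaw":0,"jaw":45},{"delta_pos":[0,0,-18],"yaw":0,"jaw":45},{"delta_pos":[0,0,-20],"yaw":0,"jaw":45}]}}

```text
clock: 26.05
eef_pos: [482.3, -27.2, 220.6]
tcp_rot: [3.139, -0.0, 1.39]
contact_force: [0.8, -0.4, -0.2]
opening: 0.453
grasp_force: 0.0
```

```bash
python3 look.py 225.9; python3 -c "
from h import *
im=np.load('last.npy'); save('fin',cv2.resize(im[180:320,230:400],None,fx=4,fy=4,interpolation=2))"
```

```text
26.05 [482.3 -27.2 220.6] [ 0.77 -0.42 -0.18] 0.0
(np.float64(1180.3641493055554), np.float64(3.738519828093494), (168, 180)) (np.float64(1248.2588975694443), np.float64(3.774518052207991), (160, 186))
(np.float64(1186.5842013888887), np.float64(3.741487558684158), (168, 180)) (np.float64(1257.2159288194443), np.float64(3.776150798638778), (160, 186))
```

View pics/fin.png

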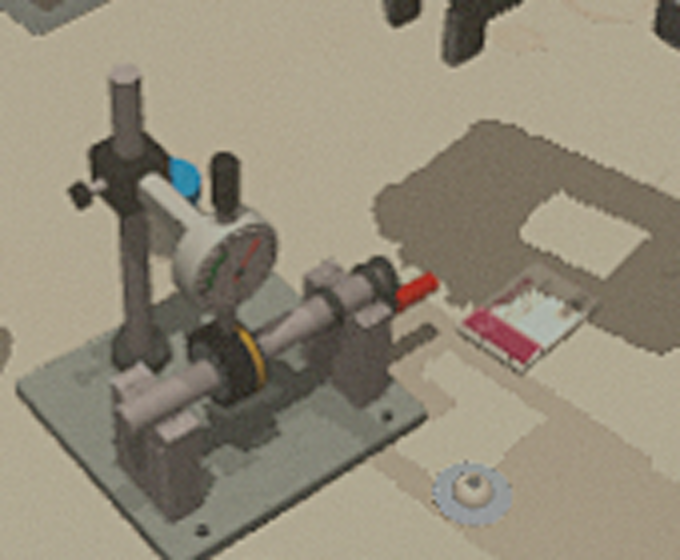

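```bash
python3 -c "
from rig import r
print(r.sign_off())"
```

```text
the job is handed in; nothing more can be done
None
```

The job is handed in at about 26 s. I lowered the indicator until the needle read 2.06 rad, inside the green sector. I then turned the spindle from 0 to about 270° and back to the fitted high spot, about 187° from the start, and released it there. The needle holds at about 3.74 rad, so the plunger is on the cell and short of its 5.4 rad stop; forces at the crank handle read at most about 8 N.

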